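Heft the chocolate tins and hold the fullest over the mixing bowl

TASK

The three closed tins of baking chocolate in the wooden rack look alike, but the baker wants the fullest: working along the row from the robot's left to its right, lift each clear of the rack to feel its weight, and leave the two lighter ones standing back down in wells of the rack. Finish holding the heaviest tin in the gripper, upright and still, a little above the mixing bowl and over its middle, clear of the rim, so the baker can open it there; do not let go of it or put it down. Do not tip a tin over, and leave the bowl and the other things on the worktop where they are.

Things in the scene. Friction and masses are not known exactly. Their poses are not given: they have to be found in the camera images.
- tin_left: left one of three identical closed round metal tins, straight-sided, 58 mm diameter, 115 mm tall, lid firmly on, no knob; origin at the centre of its underside, z up its axis. Only the block inside (it may shift 3 mm) differs: 0.17 to 0.50 kg in all, the heaviest at least 0.15 kg above either other; any of the three may be it. Left and right as the robot sees them
- tin_middle: middle one of three identical closed round metal tins, straight-sided, 58 mm diameter, 115 mm tall, lid firmly on, no knob; origin at the centre of its underside, z up its axis. Only the block inside (it may shift 3 mm) differs: 0.17 to 0.50 kg in all, the heaviest at least 0.15 kg above either other; any of the three may be it. Left and right as the robot sees them
- tin_right: right one of three identical closed round metal tins, straight-sided, 58 mm diameter, 115 mm tall, lid firmly on, no knob; origin at the centre of its underside, z up its axis. Only the block inside (it may shift 3 mm) differs: 0.17 to 0.50 kg in all, the heaviest at least 0.15 kg above either other; any of the three may be it. Left and right as the robot sees them
- rack: fixed low light-wood rack, 98 by 284 mm, 30 mm high, a steel handle 26 mm out from each short end; origin under its centre at worktop height, y along its row of three wells towards the left, z up. The wells are centred at y = -90, 0 and +90 mm; their floors lie 14 mm above the worktop, so a standing tin's underside is at 14 mm and its lid's top at 129 mm
- well_0 (a point): right well (y = -90 mm) of the rack (one of three) centre of its floor; the well is a 63 mm wide round recess, 16 mm deep, its mouth chamfered by 3 mm
- well_1 (a point): middle well of the rack (one of three) centre of its floor; the well is a 63 mm wide round recess, 16 mm deep, its mouth chamfered by 3 mm
- well_2 (a point): left well (y = +90 mm) of the rack (one of three) centre of its floor; the well is a 63 mm wide round recess, 16 mm deep, its mouth chamfered by 3 mm
- mixing_bowl: grey-white round mixing bowl, loose, 209 mm across the rim, 126 mm tall; origin at the centre of its underside, z up
- salt_shaker: a bystander, loose, to be left where it is: glass salt shaker with a metal cap, 44 mm wide, 90 mm tall; origin at the centre of its underside
- pepper_mill: a bystander, loose, to be left where it is: dark wooden pepper mill, 58 mm wide, 170 mm tall; origin at the centre of its underside
- lemon: a bystander, loose, to be left where it is: lemon, 70x57x56 mm; origin at its underside
- measuring_cup: a bystander, loose, to be left where it is: grey-white measuring cup with a flat handle, 71x124x37 mm; origin at the underside, mid-extent
There are look-alikes about, which are no part of the job. What is shaped like the tin_right but red is not meant.

How it is judged:
By the outcome, as a careful person would: the job done as asked, in the order asked, and still so for the second after the job is handed in, while the arm keeps its last pose, push and grip.
It also fails if it takes over 67 s, if anything falls off the work surface, if the arm or the gripper's body presses on something with over 40 N, if the wrist force passes 120 N, or if a joint passes its speed limit or range.

ROBOT

A 6-joint arm with a two-finger parallel gripper is mounted at the origin on a cart in front of the work surface, level with it; the furniture and walls round the work are solid. World frame = base frame: x ahead of the robot, y to its left, z up, the work surface at z = 0. Lengths are in m, angles in rad, forces in N, time in s.
With the tool pointing down it reaches from about 0.275 to 0.85 m from the base axis. Payload 19 kg.
Tool frame: the origin (TCP) lies midway between the tips of the shut fingers; the grasp point (between the pads) lies 19 mm behind it (r.grasp_offset is the distance from the TCP to the grasp point, in m); z points along the fingers, y is the line along which they close (so a half turn about z gives the same grasp; the last joint's range is limited). The gripper opens to 85 mm and grips with 20 to 120 N. Pads are 22 mm wide; open, the fingers measure 114 mm over their backs; the gripper's body (76 mm by 85 mm) begins 54 mm behind the grasp point. The pads swing forward as they close: fully open they stand 13 mm farther back than shut.
Start: joints at [1.08, 0.15, 1.437, -0, 1.554, -0.134], TCP at [0.201, 0.539, 0.231] pointing down, gripper open.
Joint ranges: [-2.8, 2.8], [-0.68, 2.1], [0.12, 2.68], [-1.39, 4.53], [0.16, 2.79], [-2.81, 2.81]. Speed limits (rad/s): [1.89, 1.89, 2.22, 3.01, 3.01, 3.01].

INTERFACE

Orientations are given as a unit quaternion [w, x, y, z].
In Python, from rig import r gives the robot as it stands.
- The arm moves only by the shell command python3 -m jog 'ROWS' [OPENING] [FORCE]. ROWS is JSON, a list of rows, each an object with "slide": the shift along the tool's x, y, z in mm, a list of three; "twist": the turn about the tool's z in degrees. In form: [{"slide": [x, y, z], "twist": twist}, ...]. A call has 1 to 5 rows; each row is the pose to reach, as a shift and turn from the pose commanded when the call began, along the tool's axes at that moment; what a row does not reach only later rows make up. A row lasts 1/10 s, in which the tool goes at most 50 mm and 8.59 degrees, less where a joint would pass 70% of its speed; a pose out of reach is approached as far as the arm can. A call with a gripper value outside its range is refused whole. OPENING is the opening in per cent of the stroke, from 0 (shut) to 100 (fully open), set as the call begins (- or left out, the last holds). The fingers move at their own pace and stop on an object; FORCE is the grip in N (left out, the last holds). Time passes only in rows, so rows that repeat a pose let the fingers close. It gives the time, the measured TCP pose, the force, the opening and the grip force at its end, in the units of the state.
- r.sense(): the state, without advancing time (a new reading comes with each control period).
- r.grab_frame(name): name is "scene" or "top"; returns the picture (420x560x3 uint8, red, green, blue); there is no depth.
- r.get_calibration(name): a dict with "K" (3x3 intrinsics, pixels), "dist" ([k1, k2, p1, p2, k3] as OpenCV has them; the pictures are not rectified), "eye" and "rotation" of the camera in the world. Camera axes: x right, y up, looking along -z (the intrinsics and any distortion apply to the point x, -y, -z); pixel columns grow to the right and rows downward; lengths in m; the calibration is good to about 2 mm. A picture is of the moment at which its call begins. get_calibration takes no time and is no camera call.
- r.finish_job(): hands the job in; it is judged then, once.
The state is a dict: "t": time; "q": joint angles; "qd": joint speeds; "joint_torque": joint torques, N m; "position": TCP position; "orientation": TCP orientation; "contact_force": force on the tool from outside, world axes, zero at the start; "torque": the same for the moment, N m; "finger_gap": finger opening in m; "gripper_force": force on a finger pad.
Only numpy, scipy, OpenCV 4.12 (cv2) and the standard library are available. Lean on these libraries where they do the work, as an engineer would, in place of code of your own. Each camera call takes 0.05 s, during which the arm holds its last target. There are 200 camera calls.

## Working session

There is one attempt and no reset: what is moved stays moved. The work goes in short steps, Python scripts to look and compute and a shell command to move; the robot and the scene stay as the last step left them, time stands still between calls to the robot, and variables do not carry over. Pictures are saved under pics/ and viewed, at most 10 in all, crops included, and the job is handed in when it is done.

```bash
mkdir -p pics
python3 - <<'E'
from rig import r
import cv2
for n in("scene","top"):
    cv2.imwrite(f"pics/{n}0.png",r.grab_frame(n)[:,:,::-1]); c=r.get_calibration(n); print(n,c)
s=r.sense(); print(s, r.grasp_offset)
E
```

```text
scene {'K': array([[384.85516091,   0.        , 275.11310294],
       [  0.        , 384.85516091, 212.11871724],
       [  0.        ,   0.        ,   1.        ]]), 'dist': array([0.0071024, 0.       , 0.       , 0.       , 0.       ]), 'eye': array([ 0.98527372, -0.84502484,  0.56157939]), 'rotation': array([0.846447  , 0.45225059, 0.13821442, 0.2447318 ])}
top {'K': array([[385.75271144,   0.        , 277.23644061],
       [  0.        , 385.75271144, 207.76217631],
       [  0.        ,   0.        ,   1.        ]]), 'dist': array([-0.10077275,  0.        ,  0.        ,  0.        ,  0.        ]), 'eye': array([ 0.31018616, -0.122339  ,  1.10628313]), 'rotation': array([-0.61433849, -0.08233295,  0.10094726,  0.77821537])}
{'t': 0.1, 'q': array([ 1.07998287e+00,  1.50904366e-01,  1.43795083e+00, -1.65384879e-05,
        1.55379841e+00, -1.33977754e-01]), 'qd': array([-0.00044258, -0.00154349, -0.00139485,  0.00020594,  0.00143484,
       -0.00167275]), 'joint_torque': array([ 2.31376298e-04, -7.14364600e+01, -5.71798074e+01, -3.25601741e-04,
        6.98329968e-03, -1.14013440e-04]), 'position': array([0.20075992, 0.53857715, 0.23076188]), 'orientation': array([-1.55168853e-04,  1.77472598e-01,  9.84125599e-01, -5.07343912e-04]), 'contact_force': array([ 0.01859707,  1.41167121, -0.78559956]), 'torque': array([-0.02614645,  0.0410384 , -0.04091618]), 'gripper_force': 0.0, 'finger_gap': 0.08562777887296621} 0.0187
```

View pics/scene0.png

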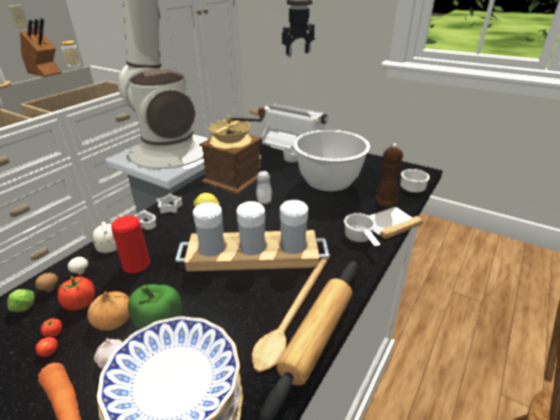

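View pics/top0.png

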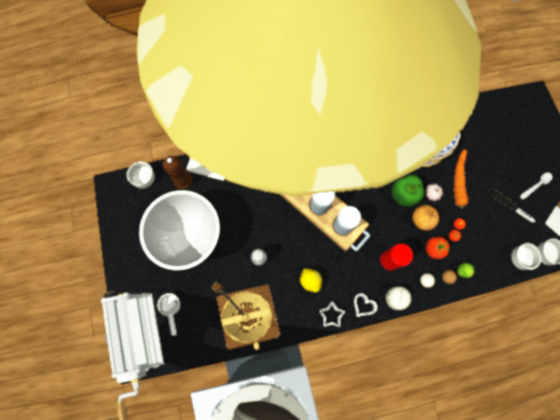

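The scene view shows the rack with its three tins (lids near (208,212), (251,210), (294,208)), the bowl at (332,158), the salt shaker at (264,187), the lemon at (206,202) and the mill at (390,175). In the top view a lamp hides one tin; two lids show near (322,200) and (348,218), with the bowl at (180,230).

```bash
cat > h.py <<'E'
from rig import r
import numpy as np, cv2
from scipy.spatial.transform import Rotation as R
def cam(n):
    c=r.get_calibration(n); w=c["rotation"]; M=R.from_quat(np.r_[w[1:],w[0]]).as_matrix()@np.diag([1,-1,-1.])
    return c["K"],c["dist"],np.array(c["eye"]),M
def back(n,uv,z):
    K,d,e,M=cam(n); p=cv2.undistortPoints(np.array([[uv]],float),K,d)[0,0]; v=M@np.r_[p,1]
    return e+v*(z-e[2])/v[2]
def proj(n,P):
    K,d,e,M=cam(n); return cv2.projectPoints(np.atleast_2d(P).astype(float),cv2.Rodrigues(M.T)[0],-M.T@e,K,d)[0][:,0]
E
python3 - <<'E'
from h import *
for p in [(208,212),(251,210),(294,208)]: print("lid",back("scene",p,.129))
for p in [(322,200),(348,218)]: print("toplid",back("top",p,.129))
print("bowl",back("scene",(332,148),.126),back("top",(180,230),.126))
print("salt",back("top",(259,257),.09),"lemon",back("top",(311,280),.03),"mill",back("top",(170,161),.17),"red",back("top",(397,257),.115))
a=cv2.imread("pics/scene0.png");b=cv2.imread("pics/top0.png")
cv2.imwrite("pics/c1.png",cv2.resize(a[180:290,165:345],None,fx=4.4,fy=4.4,interpolation=cv2.INTER_CUBIC))
cv2.imwrite("pics/c2.png",cv2.resize(b[150:290,120:380],None,fx=3,fy=3,interpolation=cv2.INTER_CUBIC))
E
```

```text
lid [ 0.51184863 -0.37015031  0.129     ]
lid [ 0.58246118 -0.31807412  0.129     ]
lid [ 0.65385373 -0.2654254   0.129     ]
toplid [ 0.55843128 -0.29874822  0.129     ]
toplid [ 0.49538235 -0.35222939  0.129     ]
bowl [0.58815316 0.05177661 0.126     ] [0.56668478 0.08170838 0.126     ]
salt [ 0.45567217 -0.10314511  0.09      ] lemon [ 0.36861647 -0.22752186  0.03      ] mill [0.743729   0.06780942 0.17      ] red [ 0.3677246  -0.45170725  0.115     ]
```

View pics/c1.png

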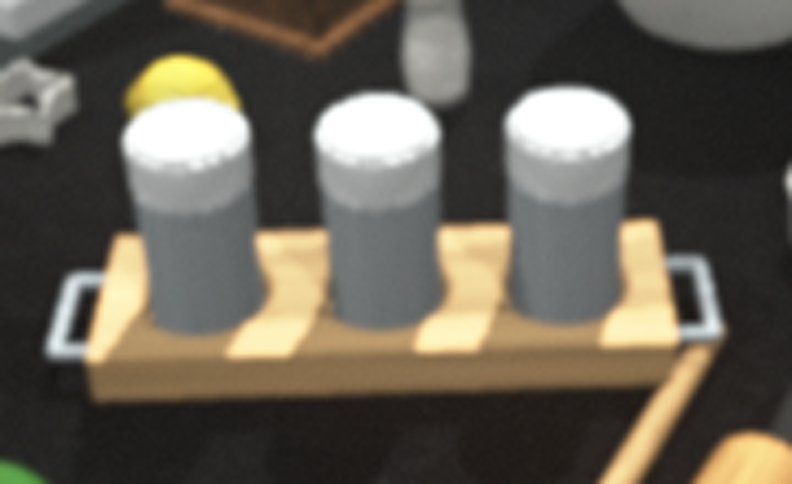

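View pics/c2.png

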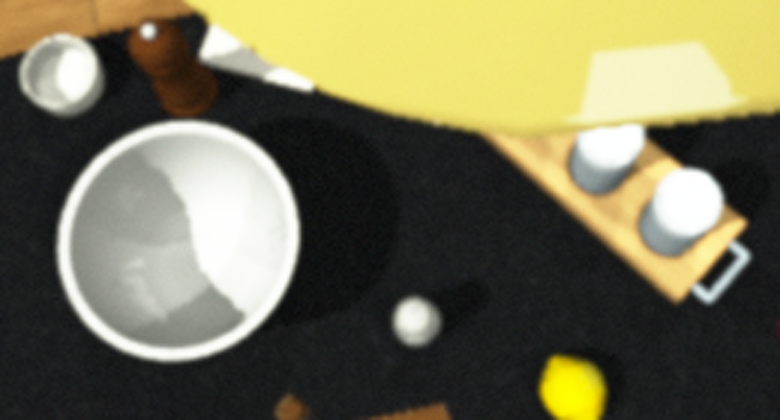

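Run:
```python
from h import *
from scipy.optimize import least_squares
s=lambda u,v:(165+(u+.5)/4.4-.5,180+(v+.5)/4.4-.5)
t=lambda u,v:(120+(u+.5)/3-.5,150+(v+.5)/3-.5)
S=[((0,-.09,.129),s(187,132)),((0,0,.129),s(378,127)),((0,.09,.129),s(568,122)),
 ((.049,-.142,.0),s(95,401)),((.049,.142,0),s(677,385)),((-.049,-.142,.03),s(115,236)),((-.049,.142,.03),s(657,221)),((.049,-.142,.03),s(90,360)),((.049,.142,.03),s(679,345))]
T=[((0,-.09,.129),t(686,203)),((-.049,-.142,.03),t(680,303)),((.049,-.142,.03),t(748,222))]
def W(p,P): c,n=np.cos(p[2]),np.sin(p[2]); P=np.array(P); return np.c_[p[0]+c*P[:,0]-n*P[:,1],p[1]+n*P[:,0]+c*P[:,1],P[:,2]]
def f(p,sets): return np.concatenate([(proj(n,W(p,[a for a,_ in L]))-[b for _,b in L]).ravel() for n,L in sets])
for sets in ([("scene",S)],[("top",T)],[("scene",S),("top",T)]):
    o=least_squares(f,[.57,-.31,-.94],args=(sets,),loss="soft_l1"); print(o.x,np.degrees(o.x[2])); print(f(o.x,sets).reshape(-1,2).round(1).tolist())
print(W(o.x,[(0,.09,.129),(0,0,.129),(0,-.09,.129)]))
print("bowl top",back("top",t(178.5,241),.126),back("top",t(178.5,121),.126),back("top",t(178.5,361),.126))
print("scene rim",back("scene",(294,150),.126),back("scene",(370,150),.126))
```

```text
[ 0.57577706 -0.31108986 -0.97236243] -55.71226316210981
[[-0.3, -1.0], [-0.2, -1.0], [-0.0, -1.0], [0.2, 1.4], [-0.0, 1.2], [0.8, 0.3], [0.0, 0.4], [-0.6, 0.0], [0.2, -0.4]]
[ 0.56903316 -0.30174741 -0.93834465] -53.7631880796692
[[0.6, 0.0], [0.3, -0.5], [-1.5, 0.5]]
[ 0.57472514 -0.30967251 -0.98097082] -56.20548755579343
[[-0.2, -1.6], [-0.2, -1.4], [-0.1, -1.2], [0.2, 0.4], [-0.3, 1.0], [1.2, -0.5], [0.1, 0.2], [-0.6, -0.9], [-0.0, -0.6], [1.9, -1.6], [0.5, -2.0], [-0.2, 0.0]]
[[ 0.64951854 -0.25961306  0.129     ]
 [ 0.57472514 -0.30967251  0.129     ]
 [ 0.49993175 -0.35973195  0.129     ]]
bowl top [0.5671912  0.08385641 0.126     ] [0.67536188 0.06551622 0.126     ] [0.46456958 0.10182657 0.126     ]
scene rim [ 0.50619706 -0.01266451  0.126     ] [0.68084781 0.0922736  0.126     ]
```

```bash
cat >> h.py <<'E'
def go(x,y,z,az=-55.5):
    s=r.sense(); q=s["orientation"]; M=R.from_quat(np.r_[q[1:],q[0]]).as_matrix()
    d=M.T@(np.array([x,y,z])-s["position"]); a=np.degrees(np.arctan2(M[1,1],M[0,1])); tw=-((az-a+180)%360-180)
    print("t %.2f pos"%s["t"],s["position"].round(4),"slide",(d*1000).round(1),"twist",round(tw,1),"q",s["q"].round(2),"tilt",round(np.degrees(np.arccos(-M[2,2])),2),"F",s["contact_force"].round(2),"gap",round(s["finger_gap"],4),s["gripper_force"])
E
A='import sys;from h import go;go(*map(float,sys.argv[1:]))'
python3 -m jog '[{"slide":[-140,-118,-10],"twist":35},{"slide":[-140,-118,-10],"twist":35},{"slide":[-140,-118,-10],"twist":35},{"slide":[-185,-155,-15],"twist":35},{"slide":[-185,-155,-15],"twist":42}]' 100
python3 -c "$A" .6475 -.257 .25
python3 - <<'E'
from h import *
a=np.linspace(0,2*np.pi,4,endpoint=False)
print(proj("scene",np.c_[.569+.1045*np.cos(a),.0835+.1045*np.sin(a),0*a+.126]))
E
```

```text
t: 0.6
position: [0.3206, 0.3268, 0.2463]
orientation: [0.0, 0.521, 0.854, -0.0]
contact_force: [1.0, 0.0, 0.5]
finger_gap: 0.0853
gripper_force: 0.0
t 0.60 pos [0.3206 0.3268 0.2463] slide [-668.7   24.    -3.5] twist 82.7 q [ 0.63 -0.1   1.67 -0.    1.58  0.15] tilt 0.02 F [1.01 0.01 0.49] gap 0.0853 0.0
[[366.17321974 150.58508425]
 [346.06031785 130.44910264]
 [298.28594097 135.12883025]
 [313.17123018 156.33210645]]
```

```bash
python3 -m jog '[{"slide":[-240,9,-3],"twist":42},{"slide":[-240,9,-3],"twist":42},{"slide":[-240,9,-3],"twist":42},{"slide":[-240,9,-3],"twist":42},{"slide":[-250,9,-3],"twist":42}]' >/dev/null
python3 -c 'from h import go;go(.6475,-.257,.24)'
```

```text
t 1.10 pos [0.4441 0.1096 0.2493] slide [-302.4  290.3    9.4] twist 40.7 q [ 0.07 -0.1   1.66 -0.    1.58  0.33] tilt 0.01 F [ 1.17  1.74 -0.02] gap 0.0855 0.0
```

```bash
python3 -m jog '[{"slide":[-180,173,5],"twist":41},{"slide":[-180,173,5],"twist":41},{"slide":[-180,173,5],"twist":41},{"slide":[-180,173,5],"twist":41},{"slide":[-180,173,5],"twist":41}]' >/dev/null
python3 -c 'from h import go;go(.6475,-.257,.22)'
```

```text
t 1.60 pos [ 0.5668 -0.108   0.244 ] slide [-16.9 168.6  24. ] twist -0.3 q [-0.32  0.15  1.41 -0.    1.58  0.65] tilt 0.02 F [1.14 0.55 0.8 ] gap 0.0853 0.0
```

```bash
python3 -m jog '[{"slide":[-5,50,7],"twist":0},{"slide":[-10,100,14],"twist":0},{"slide":[-15,149,20],"twist":0},{"slide":[-17,169,24],"twist":0},{"slide":[-17,169,24],"twist":0}]' >/dev/null
python3 - <<'E'
from h import *
go(.6475,-.257,.20)
a=r.grab_frame("scene")[:,:,::-1]; print(proj("scene",r.sense()["position"]))
b=r.grab_frame("top")[:,:,::-1]
h=lambda im:cv2.resize(im,None,fx=3,fy=3,interpolation=cv2.INTER_CUBIC)
cv2.imwrite("pics/s1.png",h(a[120:280,165:365]));
E
```

```text
t 2.10 pos [ 0.6483 -0.2574  0.2176] slide [-0.4 -0.8 17.6] twist -0.1 q [-0.49  0.42  1.13 -0.    1.6   0.48] tilt 0.18 F [-0.04 -0.11 -0.68] gap 0.0853 0.0
[[294.55188698 166.54158344]]
```

View pics/s1.png

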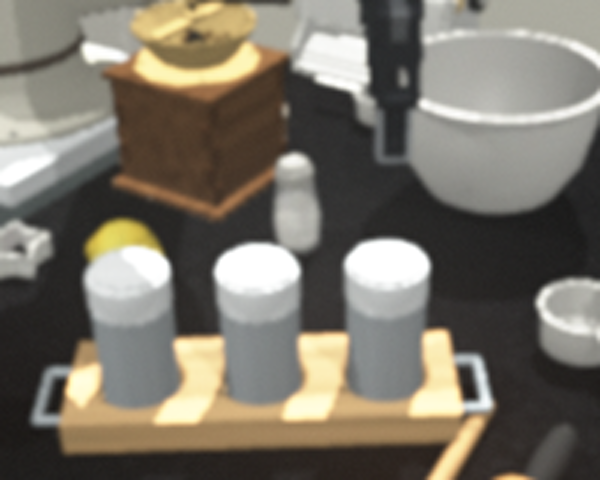

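The gripper hangs over the left tin: finger centre is at crop (393,150), tin at (387,255), so I'm about 2 mm too far along the row. I'll descend with a small correction.

```bash
cat >> h.py <<'E'
def weigh(n=16):
    L=[]
    for _ in range(n):
        r.grab_frame("top"); s=r.sense(); L.append(np.r_[s["contact_force"],s["joint_torque"][1:3]])
    L=np.array(L); print("mean",L.mean(0).round(3),"sd",L.std(0).round(3))
E
python3 -c 'from h import *;weigh();go(.6467,-.2581,.073)'
```

```text
mean [ -0.097   0.109  -0.095 -94.685 -57.412] sd [0.526 0.65  0.53  0.973 0.084]
t 3.00 pos [ 0.6481 -0.2547  0.2203] slide [ -3.    2.  147.3] twist 0.1 q [-0.48  0.41  1.13 -0.    1.6   0.48] tilt 0.01 F [-1.  -0.2  0.2] gap 0.0852 0.0
```

```bash
python3 -m jog '[{"slide":[-2,1,45],"twist":0},{"slide":[-2,1,90],"twist":0},{"slide":[-2,1,120],"twist":0},{"slide":[-2,1,135],"twist":0},{"slide":[-2,1,147],"twist":0}]' 
python3 -m jog '[{"slide":[0,0,0],"twist":0},{"slide":[0,0,0],"twist":0},{"slide":[0,0,0],"twist":0},{"slide":[0,0,0],"twist":0},{"slide":[0,0,0],"twist":0}]' 0 60
python3 -m jog '[{"slide":[0,0,0],"twist":0},{"slide":[0,0,0],"twist":0},{"slide":[0,0,0],"twist":0},{"slide":[0,0,0],"twist":0}]'
```

```text
t: 3.5
position: [0.6471, -0.2567, 0.0728]
orientation: [-0.0, 0.955, 0.297, -0.0]
contact_force: [0.9, -0.2, 0.4]
finger_gap: 0.0853
gripper_force: 0.0
t: 4.0
position: [0.6478, -0.2571, 0.0752]
orientation: [0.001, 0.955, 0.297, 0.001]
contact_force: [1.6, -1.3, 8.1]
finger_gap: 0.0567
gripper_force: 65.6
t: 4.4
position: [0.6478, -0.2571, 0.0752]
orientation: [0.001, 0.955, 0.297, 0.001]
contact_force: [1.7, -0.6, 7.2]
finger_gap: 0.0568
gripper_force: 65.6
```

```bash
python3 -m jog '[{"slide":[0,0,-8],"twist":0},{"slide":[0,0,-20],"twist":0},{"slide":[0,0,-35],"twist":0},{"slide":[0,0,-55],"twist":0},{"slide":[0,0,-65],"twist":0}]'  >/dev/null
python3 -m jog '[{"slide":[0,0,-5],"twist":0},{"slide":[0,0,-5],"twist":0},{"slide":[0,0,-5],"twist":0}]'
python3 - <<'E'
from h import *
weigh();go(.6467,-.2581,.073)
a=r.grab_frame("scene")[:,:,::-1]
cv2.imwrite("pics/s2.png",cv2.resize(a[120:280,165:365],None,fx=3,fy=3,interpolation=cv2.INTER_CUBIC))
E
```

```text
t: 5.2
position: [0.6468, -0.2565, 0.1426]
orientation: [-0.0, 0.955, 0.297, -0.0]
contact_force: [-0.7, -1.1, -5.1]
finger_gap: 0.057
gripper_force: 65.2
mean [-3.4000e-02 -6.0000e-02 -4.3730e+00 -9.9482e+01 -5.8207e+01] sd [0.501 0.412 0.517 0.361 0.205]
t 6.00 pos [ 0.647  -0.2567  0.1433] slide [-1.1  1.  70.3] twist 0.1 q [-0.49  0.44  1.24 -0.    1.46  0.48] tilt 0.01 F [ 0.36  0.1  -5.57] gap 0.0568 65.20023822784424
```

View pics/s2.png

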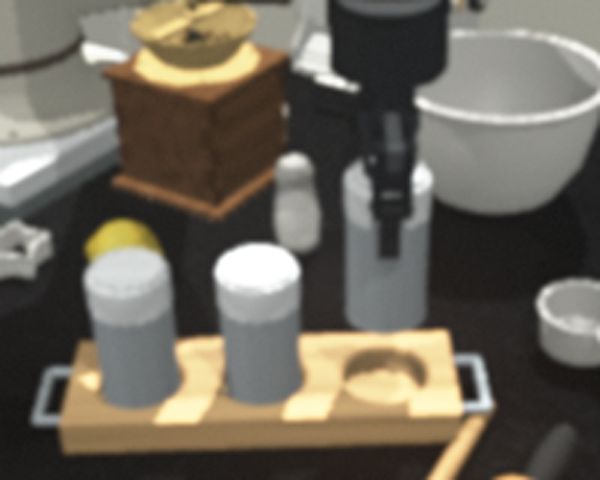

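Tin_left (about 0.44 kg) hangs upright, centred over its well (tin bottom at crop (385,320), well at (385,375)). Setting it back.

```bash
python3 -m jog '[{"slide":[0,0,25],"twist":0},{"slide":[0,0,45],"twist":0},{"slide":[0,0,56],"twist":0},{"slide":[0,0,64],"twist":0},{"slide":[0,0,69],"twist":0}]'
python3 -m jog '[{"slide":[0,0,1],"twist":0},{"slide":[0,0,1],"twist":0}]'
python3 -m jog '[{"slide":[0,0,0],"twist":0},{"slide":[0,0,0],"twist":0},{"slide":[0,0,0],"twist":0},{"slide":[0,0,0],"twist":0},{"slide":[0,0,0],"twist":0}]' 100
python3 -c 'from h import *;go(.6467,-.2581,.073)'
```

```text
t: 6.55
position: [0.6473, -0.2569, 0.0749]
orientation: [0.0, 0.955, 0.297, 0.0]
contact_force: [-12.0, 4.3, 46.0]
finger_gap: 0.0569
gripper_force: 68.8
t: 6.75
position: [0.6475, -0.2569, 0.0751]
orientation: [0.001, 0.955, 0.297, 0.001]
contact_force: [-2.6, 2.3, 5.2]
finger_gap: 0.0567
gripper_force: 65.8
t: 7.25
position: [0.6471, -0.2567, 0.0733]
orientation: [0.0, 0.955, 0.297, -0.0]
contact_force: [0.0, 0.2, 0.8]
finger_gap: 0.0857
gripper_force: 0.0
t 7.25 pos [ 0.6471 -0.2567  0.0733] slide [-1.1  1.   0.3] twist 0.1 q [-0.49  0.49  1.32 -0.    1.33  0.48] tilt 0.01 F [0.05 0.24 0.79] gap 0.0857 0.0
```

```bash
python3 -m jog '[{"slide":[0,0,-40],"twist":0},{"slide":[0,0,-80],"twist":0},{"slide":[0,0,-90],"twist":0},{"slide":[-45,0,-90],"twist":0},{"slide":[-90,0,-90],"twist":0}]'
python3 -m jog '[{"slide":[0,0,0],"twist":0},{"slide":[0,0,0],"twist":0}]' >/dev/null
python3 - <<'E'
from h import *
go(.573,-.308,.073)
a=r.grab_frame("scene")[:,:,::-1]
cv2.imwrite("pics/s3.png",cv2.resize(a[120:280,165:365],None,fx=3,fy=3,interpolation=cv2.INTER_CUBIC))
E
```

```text
t: 7.75
position: [0.5724, -0.3076, 0.1632]
orientation: [0.0, 0.955, 0.298, 0.0]
contact_force: [-0.3, -0.6, 0.1]
finger_gap: 0.0853
gripper_force: 0.0
t 7.95 pos [ 0.5724 -0.3083  0.1634] slide [ 0.7  0.1 90.4] twist -0.0 q [-0.61  0.33  1.35  0.    1.46  0.36] tilt 0.02 F [-0.3  -0.4  -0.18] gap 0.0856 0.0
```

View pics/s3.png

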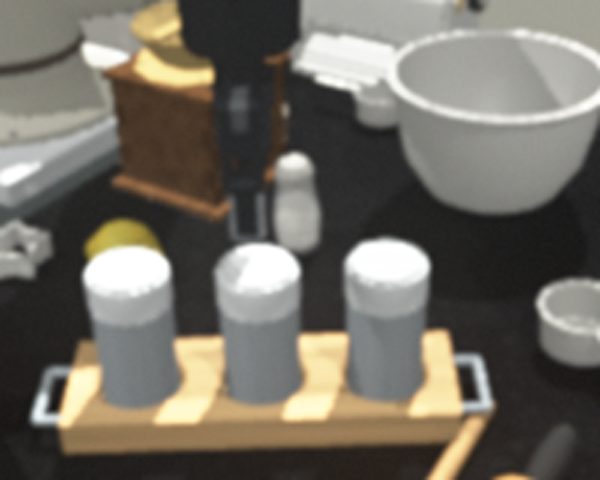

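Run:
```python
from h import *
p=r.sense()["position"]; y=np.array([.566,-.824,0]); x=np.array([.824,.566,0])
c=lambda P:((proj("scene",P)-[165,120])*3+1).round(1).tolist()
print("near",c(p+.05*y+[0,0,.013]),"far",c(p-.05*y+[0,0,.013]))
for d in (-.005,0,.005): print(d,c(np.r_[p[:2],.129]+d*x), c(np.r_[p[:2],.129]+d*x+.09*x))
```

```text
near [[251.3, 239.9]] far [[254.9, 165.8]]
-0.005 [[249.4, 260.4]] [[378.8, 256.7]]
0 [[256.6, 260.2]] [[386.0, 256.5]]
0.005 [[263.8, 260.0]] [[393.1, 256.3]]
```

The gripper is aligned with the middle tin: finger at crop (248,238), predicted 251; lid at (258,266), predicted 257. I'm adding 2 mm and descending.

```bash
python3 -m jog '[{"slide":[2,2,35],"twist":0},{"slide":[2,2,60],"twist":0},{"slide":[2,2,80],"twist":0},{"slide":[2,2,90],"twist":0},{"slide":[2,2,90],"twist":0}]' 
python3 -m jog '[{"slide":[0,0,0],"twist":0},{"slide":[0,0,0],"twist":0},{"slide":[0,0,0],"twist":0},{"slide":[0,0,0],"twist":0},{"slide":[0,0,0],"twist":0}]' 0 60
python3 -m jog '[{"slide":[0,0,0],"twist":0},{"slide":[0,0,-8],"twist":0},{"slide":[0,0,-20],"twist":0},{"slide":[0,0,-35],"twist":0},{"slide":[0,0,-50],"twist":0}]'  
python3 -m jog '[{"slide":[0,0,-12],"twist":0},{"slide":[0,0,-20],"twist":0},{"slide":[0,0,-20],"twist":0},{"slide":[0,0,-20],"twist":0},{"slide":[0,0,-20],"twist":0}]' 
python3 -c 'from h import *;weigh();go(.573,-.308,.073)'
```

```text
t: 8.5
position: [0.5758, -0.3074, 0.072]
orientation: [-0.001, 0.955, 0.297, -0.001]
contact_force: [0.3, -0.4, 0.7]
finger_gap: 0.0853
gripper_force: 0.0
t: 9.0
position: [0.5763, -0.3086, 0.0749]
orientation: [0.001, 0.955, 0.297, 0.001]
contact_force: [0.6, 0.7, 6.7]
finger_gap: 0.0572
gripper_force: 63.6
t: 9.5
position: [0.5758, -0.3083, 0.1252]
orientation: [0.0, 0.955, 0.297, 0.0]
contact_force: [0.5, 0.8, -2.7]
finger_gap: 0.0562
gripper_force: 64.2
t: 10.0
position: [0.5754, -0.3081, 0.1425]
orientation: [-0.0, 0.955, 0.297, -0.0]
contact_force: [-0.3, 0.3, -2.3]
finger_gap: 0.0569
gripper_force: 64.2
mean [ 1.0800e-01  2.7000e-02 -2.2980e+00 -8.9548e+01 -5.6539e+01] sd [0.416 0.422 0.563 0.15  0.07 ]
t 10.80 pos [ 0.5757 -0.3082  0.1434] slide [-2.1 -1.7 70.4] twist 0.1 q [-0.61  0.35  1.37 -0.    1.42  0.36] tilt 0.01 F [ 0.48  0.52 -2.73] gap 0.057 64.22767639160156
```

Middle is about 0.23 kg. I'll lower it gently and move on to the right tin.

```bash
python3 -m jog '[{"slide":[0,0,20],"twist":0},{"slide":[0,0,38],"twist":0},{"slide":[0,0,48],"twist":0},{"slide":[0,0,56],"twist":0},{"slide":[0,0,61],"twist":0}]'
python3 -m jog '[{"slide":[0,0,2],"twist":0},{"slide":[0,0,4],"twist":0},{"slide":[0,0,6],"twist":0},{"slide":[0,0,8],"twist":0},{"slide":[0,0,9],"twist":0}]'
python3 -m jog '[{"slide":[0,0,0],"twist":0},{"slide":[0,0,0],"twist":0},{"slide":[0,0,0],"twist":0},{"slide":[0,0,0],"twist":0},{"slide":[0,0,0],"twist":0}]' 100
python3 -m jog '[{"slide":[0,0,-40],"twist":0},{"slide":[0,0,-80],"twist":0},{"slide":[0,0,-90],"twist":0},{"slide":[-45,0,-90],"twist":0},{"slide":[-89,0,-90],"twist":0}]'
python3 - <<'E'
from h import *
r.grab_frame("top"); go(.573-.0742,-.308-.051,.073)
a=r.grab_frame("scene")[:,:,::-1]
cv2.imwrite("pics/s4.png",cv2.resize(a[120:280,165:365],None,fx=3,fy=3,interpolation=cv2.INTER_CUBIC))
E
```

```text
t: 11.3
position: [0.5757, -0.3083, 0.082]
orientation: [0.0, 0.955, 0.297, -0.0]
contact_force: [0.6, -0.0, -3.1]
finger_gap: 0.057
gripper_force: 64.3
t: 11.8
position: [0.576, -0.3085, 0.0748]
orientation: [0.001, 0.955, 0.297, 0.0]
contact_force: [-5.9, 3.8, 21.4]
finger_gap: 0.0566
gripper_force: 65.8
t: 12.3
position: [0.5757, -0.3082, 0.0733]
orientation: [0.0, 0.955, 0.297, -0.0]
contact_force: [0.7, -0.7, 0.3]
finger_gap: 0.0856
gripper_force: 0.0
t: 12.8
position: [0.5019, -0.3587, 0.1633]
orientation: [0.0, 0.955, 0.298, 0.0]
contact_force: [-0.7, -0.7, -1.1]
finger_gap: 0.0853
gripper_force: 0.0
t 12.85 pos [ 0.497  -0.3624  0.1631] slide [ 3.6 -1.8 90.1] twist -0.0 q [-0.75  0.26  1.44 -0.    1.44  0.22] tilt 0.15 F [-3.98 -6.38  0.3 ] gap 0.0855 0.0
```

View pics/s4.png

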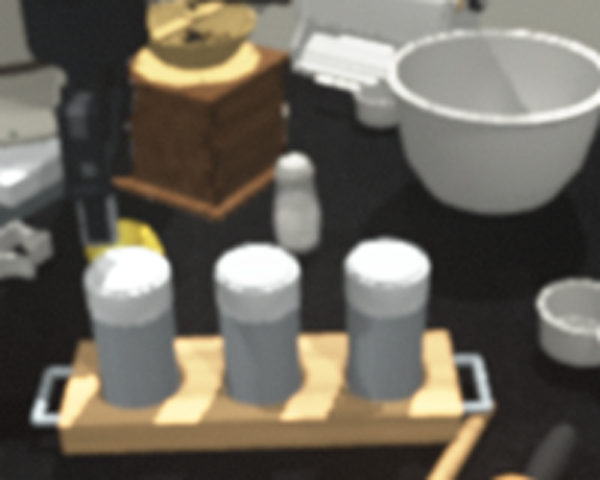

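The two weighed tins stand back in their wells. The gripper is over the right tin: finger at crop (100,240), tin at (128,268). That offset is what perspective and the brief sway at that moment would give.

```bash
python3 -m jog '[{"slide":[0,0,0],"twist":0},{"slide":[1,1,35],"twist":0},{"slide":[1,1,65],"twist":0},{"slide":[1,1,85],"twist":0},{"slide":[1,1,90],"twist":0}]' 
python3 -m jog '[{"slide":[0,0,0],"twist":0},{"slide":[0,0,0],"twist":0},{"slide":[0,0,0],"twist":0},{"slide":[0,0,0],"twist":0},{"slide":[0,0,0],"twist":0}]' 0 60
python3 -m jog '[{"slide":[0,0,0],"twist":0},{"slide":[0,0,-8],"twist":0},{"slide":[0,0,-20],"twist":0},{"slide":[0,0,-35],"twist":0},{"slide":[0,0,-50],"twist":0}]'  
python3 -m jog '[{"slide":[0,0,-12],"twist":0},{"slide":[0,0,-20],"twist":0},{"slide":[0,0,-20],"twist":0},{"slide":[0,0,-20],"twist":0},{"slide":[0,0,-20],"twist":0}]' 
python3 -c 'from h import *;weigh();go(.573,-.308,.073)'
```

```text
t: 13.4
position: [0.5037, -0.3575, 0.0706]
orientation: [-0.002, 0.955, 0.297, -0.001]
contact_force: [-0.5, 0.6, -0.6]
finger_gap: 0.0855
gripper_force: 0.0
t: 13.9
position: [0.5044, -0.3592, 0.0748]
orientation: [0.001, 0.955, 0.297, 0.001]
contact_force: [-0.7, 3.0, 6.9]
finger_gap: 0.0567
gripper_force: 64.1
t: 14.4
position: [0.5039, -0.3591, 0.1252]
orientation: [0.0, 0.955, 0.297, 0.0]
contact_force: [-0.9, -0.5, -2.1]
finger_gap: 0.0564
gripper_force: 63.9
t: 14.9
position: [0.5035, -0.3588, 0.1426]
orientation: [-0.0, 0.955, 0.297, -0.0]
contact_force: [-0.3, -0.0, -2.3]
finger_gap: 0.0568
gripper_force: 63.9
mean [ 2.7000e-02  2.0000e-03 -1.7980e+00 -8.2531e+01 -5.5897e+01] sd [0.652 0.429 0.548 0.142 0.066]
t 15.70 pos [ 0.5038 -0.359   0.1434] slide [85.9 -2.7 70.4] twist 0.1 q [-0.74  0.28  1.46 -0.    1.4   0.22] tilt 0.01 F [ 1.19  0.63 -1.74] gap 0.0568 63.90926351746657
```

```bash
python3 -m jog '[{"slide":[0,0,20],"twist":0},{"slide":[0,0,38],"twist":0},{"slide":[0,0,48],"twist":0},{"slide":[0,0,56],"twist":0},{"slide":[0,0,61],"twist":0}]' >/dev/null
python3 -m jog '[{"slide":[0,0,2],"twist":0},{"slide":[0,0,4],"twist":0},{"slide":[0,0,6],"twist":0},{"slide":[0,0,8],"twist":0},{"slide":[0,0,9],"twist":0}]'
python3 -m jog '[{"slide":[0,0,0],"twist":0},{"slide":[0,0,0],"twist":0},{"slide":[0,0,0],"twist":0},{"slide":[0,0,0],"twist":0},{"slide":[0,0,0],"twist":0}]' 100
python3 -m jog '[{"slide":[0,0,-40],"twist":0},{"slide":[0,0,-80],"twist":0},{"slide":[0,0,-95],"twist":0},{"slide":[45,0,-95],"twist":0},{"slide":[90,0,-95],"twist":0}]' >/dev/null
python3 -m jog '[{"slide":[45,-3,0],"twist":0},{"slide":[75,-3,0],"twist":0},{"slide":[86,-3,0],"twist":0},{"slide":[86,-3,0],"twist":0},{"slide":[86,-3,0],"twist":0}]'
python3 -c 'from h import *;go(.6471,-.2567,.073)'
```

```text
t: 16.7
position: [0.504, -0.3591, 0.0747]
orientation: [0.001, 0.955, 0.297, 0.0]
contact_force: [-6.9, 7.9, 25.0]
finger_gap: 0.0572
gripper_force: 66.2
t: 17.2
position: [0.5038, -0.359, 0.0733]
orientation: [0.0, 0.955, 0.297, -0.0]
contact_force: [0.2, 1.0, -0.1]
finger_gap: 0.0854
gripper_force: 0.0
t: 18.2
position: [0.6463, -0.2573, 0.168]
orientation: [-0.0, 0.955, 0.297, -0.0]
contact_force: [-0.4, -0.8, -0.5]
finger_gap: 0.0852
gripper_force: 0.0
t 18.20 pos [ 0.6463 -0.2573  0.168 ] slide [ 1. -0. 95.] twist 0.0 q [-0.49  0.43  1.21 -0.    1.5   0.48] tilt 0.04 F [-0.38 -0.8  -0.52] gap 0.0852 0.0
```

```bash
python3 -m jog '[{"slide":[1,0,0],"twist":0},{"slide":[1,0,40],"twist":0},{"slide":[1,0,70],"twist":0},{"slide":[1,0,90],"twist":0},{"slide":[1,0,95],"twist":0}]' 
python3 -m jog '[{"slide":[0,0,0],"twist":0},{"slide":[0,0,0],"twist":0},{"slide":[0,0,0],"twist":0},{"slide":[0,0,0],"twist":0},{"slide":[0,0,0],"twist":0}]' 0 70
python3 -m jog '[{"slide":[0,0,0],"twist":0},{"slide":[0,0,-8],"twist":0},{"slide":[0,0,-20],"twist":0},{"slide":[0,0,-40],"twist":0},{"slide":[0,0,-60],"twist":0}]'  
python3 -m jog '[{"slide":[0,0,-25],"twist":0},{"slide":[0,0,-50],"twist":0},{"slide":[0,0,-75],"twist":0},{"slide":[0,0,-92],"twist":0},{"slide":[0,0,-92],"twist":0}]' 
python3 -c 'from h import *;r.grab_frame("top");go(.569,.0835,.225)'
```

```text
t: 18.7
position: [0.6462, -0.2565, 0.071]
orientation: [-0.001, 0.955, 0.296, -0.001]
contact_force: [-0.8, -0.5, 0.3]
finger_gap: 0.0856
gripper_force: 0.0
t: 19.2
position: [0.6484, -0.2567, 0.0753]
orientation: [0.001, 0.955, 0.297, 0.001]
contact_force: [-0.8, -1.4, 7.2]
finger_gap: 0.0566
gripper_force: 75.0
t: 19.7
position: [0.6478, -0.256, 0.1348]
orientation: [0.0, 0.955, 0.297, 0.0]
contact_force: [0.1, 0.3, -4.7]
finger_gap: 0.0567
gripper_force: 75.5
t: 20.2
position: [0.6485, -0.2563, 0.2291]
orientation: [0.002, 0.955, 0.297, 0.002]
contact_force: [-0.4, 0.1, -3.9]
finger_gap: 0.0564
gripper_force: 75.6
t 20.25 pos [ 0.6481 -0.2562  0.2268] slide [ 127.6 -324.6    1.3] twist 0.1 q [-0.49  0.41  1.12 -0.    1.61  0.48] tilt 0.13 F [ 0.72 -0.03 -4.97] gap 0.057 75.55970549583435
```

```bash
python3 -m jog '[{"slide":[5,-12,0],"twist":0},{"slide":[13,-35,0],"twist":0},{"slide":[26,-65,0],"twist":0},{"slide":[38,-97,0],"twist":0},{"slide":[51,-130,0],"twist":0}]' 
python3 -m jog '[{"slide":[13,-32,0],"twist":0},{"slide":[26,-65,0],"twist":0},{"slide":[38,-97,0],"twist":0},{"slide":[51,-130,0],"twist":0},{"slide":[60,-155,0],"twist":0}]' 
python3 -c 'from h import *;go(.569,.0835,.225)'
```

```text
t: 20.75
position: [0.615, -0.1183, 0.2239]
orientation: [-0.001, 0.955, 0.297, -0.001]
contact_force: [0.6, 0.0, -4.7]
finger_gap: 0.0565
gripper_force: 76.1
t: 21.25
position: [0.5761, 0.0441, 0.2242]
orientation: [-0.001, 0.955, 0.297, -0.001]
contact_force: [-0.7, -0.4, -4.6]
finger_gap: 0.0563
gripper_force: 76.1
t 21.25 pos [0.5761 0.0441 0.2242] slide [ 16.6 -36.5  -0.8] twist 0.1 q [-0.06  0.16  1.44  0.    1.54  0.91] tilt 0.11 F [-0.65 -0.4  -4.63] gap 0.0563 76.0755729675293
```

```bash
python3 -m jog '[{"slide":[8,-18,3],"twist":0},{"slide":[13,-29,7],"twist":0},{"slide":[16,-35,9],"twist":0},{"slide":[17,-37,10],"twist":0},{"slide":[17,-37,10],"twist":0}]'
python3 - <<'E'
from h import *
for _ in range(8): r.grab_frame("top")
go(.569,.0835,.215)
a=r.grab_frame("scene")[:,:,::-1];b=r.grab_frame("top")[:,:,::-1]
f=lambda im:cv2.resize(im,(390,420),interpolation=cv2.INTER_CUBIC)
cv2.imwrite("pics/f.png",np.hstack([f(a[80:290,170:365]),f(b[100:310,130:325])]))
p=r.sense()["position"]; print(proj("scene",[p[0],p[1],p[2]-.059]),proj("scene",[.569,.0835,.126]))
E
```

```text
t: 21.75
position: [0.5706, 0.0814, 0.2149]
orientation: [0.0, 0.955, 0.297, -0.0]
contact_force: [-0.4, -0.8, -4.7]
finger_gap: 0.0566
gripper_force: 76.1
t 22.15 pos [0.5707 0.0814 0.2153] slide [-0.2 -2.6  0.3] twist 0.0 q [ 0.01  0.16  1.46 -0.    1.52  0.98] tilt 0.01 F [ 0.14 -0.35 -4.75] gap 0.0569 76.07602000236511
[[331.69922138 132.59166715]] [[330.72405565 142.51894865]]
```

View pics/f.png

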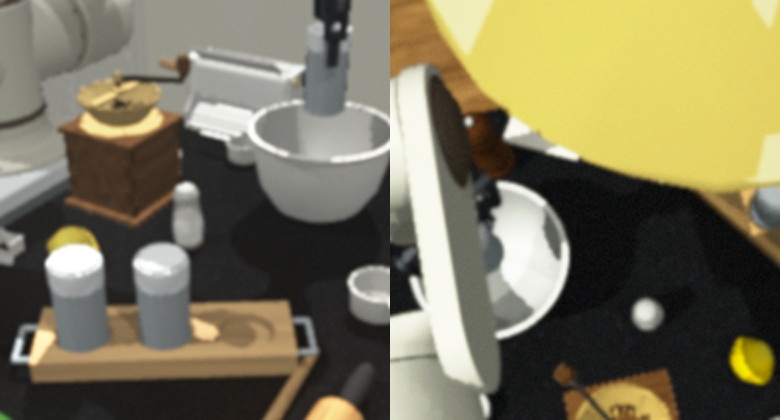

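The tin hangs upright over the bowl's middle (left panel: tin bottom about (327,110), rim centre about (322,125)). The other two tins stand in their wells and nothing else has moved.

```bash
python3 -c 'from rig import r;print(r.finish_job())'
```

```text
the job is handed in; nothing more can be done
None
```

The left tin is the heaviest at about 0.44 kg (middle about 0.23 kg, right about 0.18 kg); it is held upright about 30 mm above the rim, roughly 3 mm off the bowl's middle, the two lighter tins are back in their wells, and the job is handed in.

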